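# Dock the vial tray on the sampler deck by feel and lock it

### The arm

A 6-joint arm with a two-finger parallel gripper is mounted at the origin on a cart in front of the work surface, level with it; the furniture and walls round the work are solid. World frame = base frame: x ahead of the robot, y to its left, z up, the work surface at z = 0. Lengths are in m, angles in rad, forces in N, time in s.
With the tool pointing down it reaches from about 0.35 to 0.975 m from the base axis. Payload 7.1 kg.
Tool frame: the origin (TCP) lies midway between the tips of the shut fingers; the grasp point (between the pads) lies 19 mm behind it; z points along the fingers, x is the direction in which the jaws open and shut, and the axes are right-handed (so a half turn about z gives the same grasp; the last joint's range is limited). The gripper opens to 88 mm and grips with 3 to 60 N. Pads are 20 mm wide; open, the fingers measure 115 mm over their backs; the gripper's body (75 mm by 178 mm) begins 61 mm behind the grasp point.
Start: joints at [-1.153, 0.423, 1.63, -0, 1.089, -0.019], TCP at [0.264, -0.566, 0.195] pointing down, gripper open.
Joint ranges: [-3, 3], [-0.9, 2.11], [0.09, 2.58], [-1.31, 4.45], [0.11, 2.69], [-2.54, 2.54]. Speed limits (rad/s): [2.39, 2.39, 3.01, 3.14, 3.14, 3.14].

### API

Orientations are given as a unit quaternion [w, x, y, z].
In Python, from station import move_pose, movel, movej, command_gripper, wait, inverse_kinematics, read_camera, camera_info, MotionError, job_done, get_time, get_joint_pos, get_qvel, get_effort, get_tcp_pos, get_ee_rot, get_ft_force, get_ft_torque, get_grip_width gives the robot as it stands. Calls block until the motion is done:
- move_pose(position, orientation): joint-space move of the TCP to a pose.
- movel(position, frame=None, v=0.15, until_force=None): straight line of the TCP; frame=None keeps the orientation; v is the mean speed in m/s. With until_force (N) it stops when the force on the tool has changed by that much, and returns True; else False.
- movej(angles): joint-space move.
- command_gripper(opening): opening from 0.0 (shut) to 1.0 (fully open); the grip force is fixed at half the most; returns when the fingers have stopped.
- wait(seconds).
- inverse_kinematics(position, orientation): joint angles nearest the present ones, or None.
- read_camera(name): name is "side" or "top" or "wrist"; returns the picture (384x512x3 uint8, red, green, blue); there is no depth.
- camera_info(name): a dict with "intrinsics" (3x3 intrinsics, pixels), "T" (4x4, takes a point from camera to world coordinates); the wrist camera has in their place "tool_from_camera" (4x4, takes a point from camera to tool coordinates, whose origin is the TCP and whose axes are the tool frame's). Camera axes: x right, y up, looking along -z (the intrinsics and any distortion apply to the point x, -y, -z); pixel columns grow to the right and rows downward; lengths in m; the calibration is good to about 2 mm. A picture is of the moment at which its call begins: read the wrist's pose just before it. camera_info takes no time and is no camera call.
A pose or a line that the arm cannot do raises MotionError and nothing moves.
- job_done(): hands the job in, once; it reports no verdict.
Readings, each from a call of its own:
- get_time(): time.
- get_joint_pos(): joint angles.
- get_qvel(): joint speeds.
- get_effort(): joint torques, N m.
- get_tcp_pos(): TCP position.
- get_ee_rot(): TCP orientation.
- get_ft_force(): force on the tool from outside, world axes, zero at the start.
- get_ft_torque(): the same for the moment, N m.
- get_grip_width(): opening from 0.0 (shut) to 1.0 (fully open).
Only numpy, scipy, OpenCV 4.12 (cv2) and the standard library are available. Lean on these libraries where they do the work, as an engineer would, in place of code of your own. Each camera call takes 0.05 s, during which the arm holds its last target.

### The job

Dock the vial tray on the sampler deck: draw it flat against the rail on the near side and slide it along the rail towards the sampler tower until the pin under its left end drops into the hidden hole in the deck and the tray lies flat. Then swing the hold-down arm fully across, at right angles to the rail over the tray's left end, and leave it there. Slide the tray on the deck without lifting it off, push gently, never with force once it stops, and leave the other things on the bench alone.

Things in the scene. Friction and masses are not known exactly. Their poses are not given: they have to be found in the camera images.
- deck: Fixed sampler deck: flat metal plate, low rail along its near side, white sampler tower (205 mm tall) at its right end. Origin: on the bench under the plate. +x away from the robot, from the rail across the plate, +y along the rail away from the tower, z up. Plate's top at z = 24 mm, free from x = -55 to 68, y = -145 to 165 mm; 3 mm thick clamp strips lie across it beyond those y, the right one with a wash cup 17 mm high
- deck_rail (a point): Point on the inner face of the deck's rail (towards the plate), at the plate's surface, at deck x = -55, y = 20 mm (axes as the deck's). The rail is 16 mm thick and stands 22 mm above the plate. The plate's one blind hole, 11 mm wide, 8 mm deep, unmarked and first hidden under the tray, is 38 mm from the rail's face, anywhere from deck y = -5 to 40 mm; where differs each time
- tray: Loose white vial tray, 0.4 to 0.6 kg, on the deck plate; some 1 to 3 N slide it. Foot 76 (x) x 170 (y) x 20 mm; on it a block 68 x 92 mm from y = -77 to 15 mm, 36 mm above the underside, with vials fixed in it (tops at 49 mm). Origin: centre of the underside, z up, +y along it away from the tower. From y = 15 to 85 mm (its left end) the foot is bare
- tray_pin (a point): Middle of the tip of a fixed steel pin, 8 mm thick, tapered, 6 mm long, under the tray's bare end at tray x = 0, y = 50 mm. The tray rides on it, left end raised (2.5 degrees), and on the bottom edge of its right end. When the pin falls in the hole the tray lies flat and slides no further. With the tray against the rail the pin is on the hole's line
- holddown (a joint): Swing hold-down: steel arm on a vertical pivot on the rail; rad. 0 or slightly below: parked along the rail (deck +y), clear of the tray; 1.57: square to the rail, 50 mm in over the bare end of a docked tray. Grows clockwise from above; stops at -0.2 and 1.65; light friction holds it. Its underside is 22.5 mm above the plate: clears a flat tray by 2.5 mm, is blocked by one riding on its pin
- holddown_knob (a point): Middle of the hold-down's upright black knob, a round stub 11 mm thick and 26 mm tall, its top 54 mm above the deck plate; it stands on the arm 44 mm from the pivot
- holddown_pivot (a point): Fixed pivot axis of the hold-down on the rail, at the height of the arm's top (28 mm above the plate)
- sample_1: bystander, to be left where it is: lidded sample jar, 41 mm across, 59 mm tall, standing left of the deck; origin at the centre of its underside
- sample_3: bystander, to be left where it is: second lidded sample jar of the same size, left of the deck; origin at the centre of its underside
- loose_lid: bystander, to be left where it is: loose jar lid, 41 mm across, 12 mm high, in front of the deck's left end; origin at the centre of its underside
- tweezers: bystander, to be left where it is: tweezers, 140 mm long, lying in front of the deck; origin at the centre of its underside
- wash_bottle: bystander, to be left where it is: wash bottle with a bent spout, 206 mm tall, left of the deck; origin at the centre of its underside
- dropper_1: bystander, to be left where it is: dropper bottle, 36 mm across, 85 mm tall, right of the tower; origin at the centre of its underside

How it is judged:
On the way:
1. the tray's pin has dropped into the hole and the tray lies flat along the rail (z of tray_pin in the frame of deck below 0.02 m and x of tray_pin in the frame of deck between -0.025 and -0.009 m and y of tray_pin in the frame of deck between -0.03 and 0.06 m and angle between tray's own z axis and vertical below 0.02 rad and angle between the y axis of tray and the y axis of deck, either way round below 0.06 rad), for 0.2 s.
At the end, for the whole second after the job is handed in: The pin under the tray is in the deck's hole (its tip more than 4 mm below the plate's surface), the tray lies flat (tilt under 0.02 rad) and along the rail (within 0.06 rad), at rest, and the hold-down stands across it (joint over 1.4 rad) (all of step 1 and value of joint holddown above 1.4 rad and linear speed of tray below 0.01 m/s); the robot touches nothing.
It fails at once if the tray is pushed or pressed with more than 40 N (contact force between any of the arm, the fingers and tray above 40 N).
It fails at once if the tray is lifted off the deck (its underside's middle more than 15 mm above the plate) or tipped over 0.15 rad (z of tray in the frame of deck above 0.039 m or angle between tray's own z axis and vertical above 0.15 rad).
It fails at once if a bystander is moved by more than 30 mm (distance of any of sample_1, sample_3, loose_lid, tweezers, wash_bottle, dropper_1 from where it was at the start of the episode above 0.03 m).
It also fails if it takes over 51 s, if anything falls off the work surface, if the arm or the gripper's body presses on something with over 40 N, if the wrist force passes 120 N, or if a joint passes its speed limit or range.

## Working session

There is one attempt and no reset: what is moved stays moved. The work goes in short steps, each a Python script; the robot and the scene stay as the last script left them, time stands still between calls to the robot, and variables do not carry over. Pictures are saved under pics/ and viewed, and the job is handed in when it is done.

```bash
mkdir -p pics; ls
python3 - <<'E'
from station import *
import cv2
print(get_time())
for n in ("side","top","wrist"):
    im=read_camera(n); cv2.imwrite(f"pics/{n}0.png",im[:,:,::-1])
    i=camera_info(n); print(n,{k:(v.round(4).tolist() if hasattr(v,'round') else v) for k,v in i.items()})
print(get_time(),get_tcp_pos(),get_ee_rot())
E
```

```text
pics
0.0
side {'intrinsics': [[388.0911, 0.0, 256.0983], [0.0, 388.0911, 191.5091], [0.0, 0.0, 1.0]], 'T': [[-0.9518, 0.1468, -0.2693, 0.0947], [-0.3064, -0.4911, 0.8154, 1.2419], [-0.0125, 0.8587, 0.5124, 0.7997], [0.0, 0.0, 0.0, 1.0]]}
top {'intrinsics': [[444.0001, 0.0, 251.4465], [0.0, 444.0001, 195.0287], [0.0, 0.0, 1.0]], 'T': [[0.0652, 0.9698, -0.235, 0.0616], [-0.9979, 0.0631, -0.0164, 0.0758], [-0.0011, 0.2356, 0.9719, 1.8198], [0.0, 0.0, 0.0, 1.0]]}
wrist {'intrinsics': [[271.7459, 0.0, 256.0485], [0.0, 271.7459, 197.0435], [0.0, 0.0, 1.0]], 'tool_from_camera': [[1.0, -0.0003, -0.0, -0.0006], [-0.0002, -0.9585, -0.285, -0.0796], [0.0001, 0.285, -0.9585, -0.1893], [0.0, 0.0, 0.0, 1.0]]}
0.15 [ 0.26423517 -0.56590218  0.19438325] [-3.20079235e-04  8.43517931e-01 -5.37100693e-01 -4.93785811e-04]
```

View pics/top0.png

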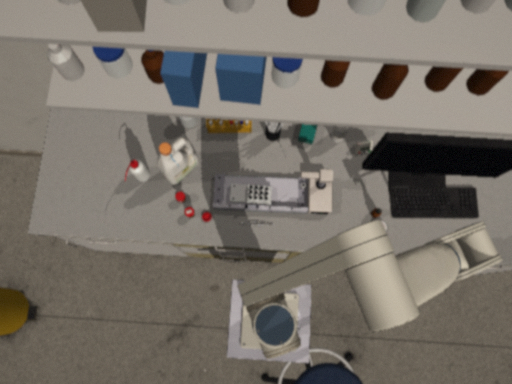

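View pics/side0.png

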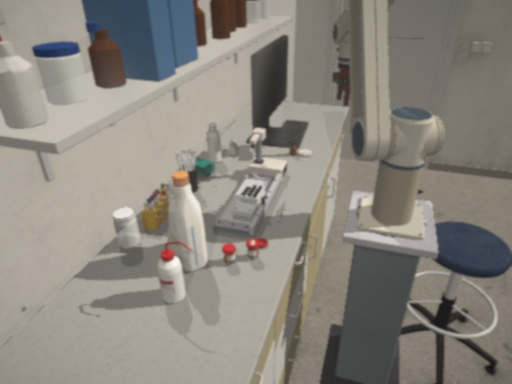

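Run:
```python
import cv2
im=cv2.imread("pics/top0.png")[110:260,140:400]
cv2.imwrite("pics/top0c.png",cv2.resize(im,None,fx=3,fy=3,interpolation=cv2.INTER_CUBIC))
im=cv2.imread("pics/side0.png")[130:300,100:400]
cv2.imwrite("pics/side0c.png",cv2.resize(im,None,fx=2.6,fy=2.6,interpolation=cv2.INTER_CUBIC))
```

```text
(no output)
```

View pics/top0c.png

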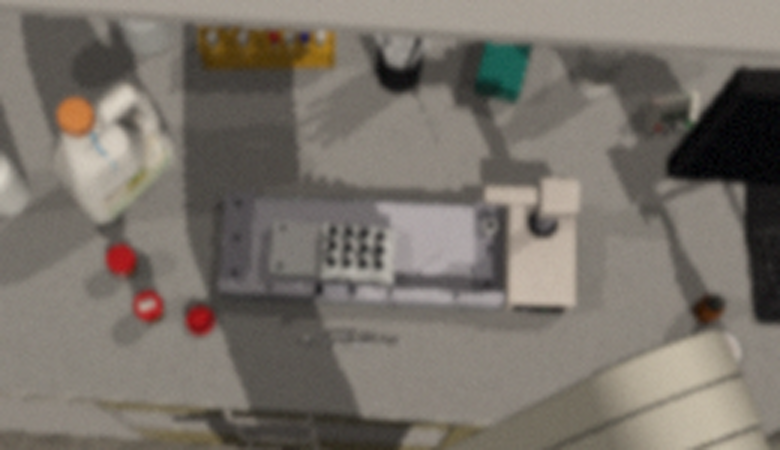

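View pics/side0c.png

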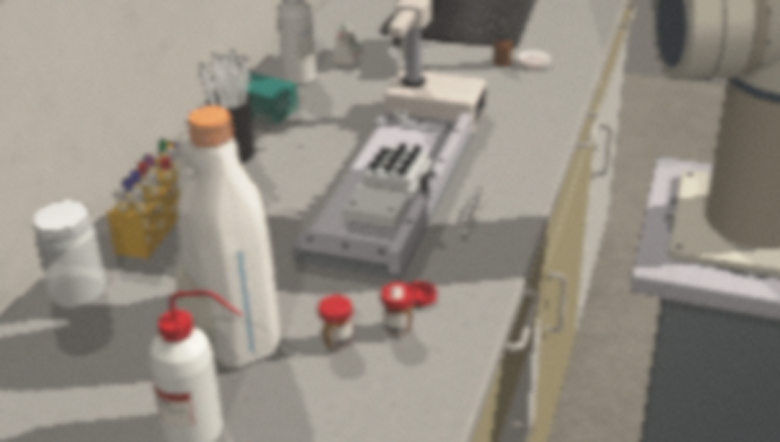

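```bash
cat > h.py <<'E'
import numpy as np, cv2
from station import *
from scipy.spatial.transform import Rotation as R
def camT(n):
    i=camera_info(n)
    if n!="wrist": return i["intrinsics"],i["T"]
    T=np.eye(4); q=get_ee_rot(); T[:3,:3]=R.from_quat([q[1],q[2],q[3],q[0]]).as_matrix(); T[:3,3]=get_tcp_pos()
    return i["intrinsics"],T@i["tool_from_camera"]
def ray(K,T,uv,z):
    d=T[:3,:3]@np.array([(uv[0]-K[0,2])/K[0,0],-(uv[1]-K[1,2])/K[1,1],-1.]);o=T[:3,3]
    return o+d*(z-o[2])/d[2]
def proj(K,T,p):
    c=T[:3,:3].T@(np.asarray(p)-T[:3,3]); return np.array([K[0,2]+K[0,0]*c[0]/-c[2],K[1,2]+K[1,1]*c[1]/c[2]])
def snap(n,f):
    K,T=camT(n); im=read_camera(n); cv2.imwrite(f,im[:,:,::-1]); np.savez(f[:-4]+".npz",K=K,T=T); return K,T,im
def quat(yaw):
    # tool down, tool x axis (jaw dir) at world yaw
    m=np.array([[np.cos(yaw),np.sin(yaw),0],[np.sin(yaw),-np.cos(yaw),0],[0,0,-1]])
    q=R.from_matrix(m).as_quat(); return np.array([q[3],q[0],q[1],q[2]])
E
python3 - <<'E'
from h import *
K,T=camT("top")
def c(u,v,z): 
    p=ray(K,T,(140+u/3,110+v/3),z); return p.round(3)
print("rail L near",c(218,296,.046),"rail R near",c(505,304,.046),"plateBL",c(222,198,.024),"tray L near",c(272,275,.044),"tray L far",c(274,222,.044))
print("block corners",c(322,282,.06),c(392,282,.06),c(322,225,.06),c(392,225,.06))
print("lids",c(122,260,.059),c(148,305,.059),c(200,320,.012),"tower top",c(560,195,.2),c(560,290,.05))
q=get_ee_rot();print(R.from_quat([q[1],q[2],q[3],q[0]]).as_matrix().round(3))
E
```

```text
rail L near [0.423 0.26  0.046] rail R near [ 0.437 -0.13   0.046] plateBL [0.568 0.269 0.024] tray L near [0.458 0.189 0.044] tray L far [0.533 0.192 0.044]
block corners [0.449 0.12  0.06 ] [0.455 0.025 0.06 ] [0.528 0.125 0.06 ] [0.535 0.03  0.06 ]
lids [0.462 0.393 0.059] [0.402 0.352 0.059] [0.395 0.285 0.012] tower top [ 0.55  -0.177  0.2  ] [ 0.461 -0.203  0.05 ]
[[ 0.423 -0.906 -0.   ]
 [-0.906 -0.423  0.001]
 [-0.001 -0.    -1.   ]]
```

Run:
```python
from h import *
p=get_tcp_pos(); 
movel([p[0],p[1],0.33],v=0.3)
q=quat(np.pi/2)
j=inverse_kinematics([0.43,0.10,0.27],q); print(get_joint_pos().round(2),None if j is None else j.round(2))
move_pose([0.43,0.10,0.27],q)
snap("wrist","pics/w1.png"); print(get_time(),get_tcp_pos(),get_ft_force())
```

```text
[-1.15  0.3   1.49 -0.    1.35 -0.02] [ 0.2   0.05  1.94 -0.    1.15 -1.37]
3.25 [0.43035302 0.09949447 0.27004803] [0.57636675 0.28704573 1.31131974]
```

View pics/w1.png

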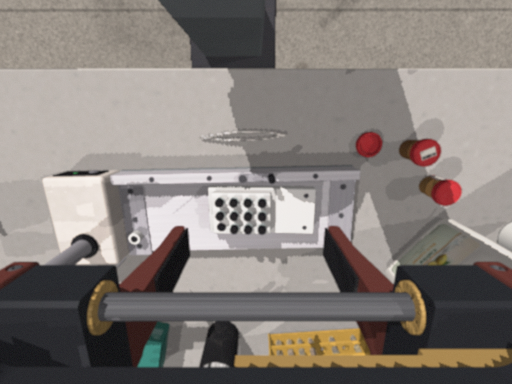

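Run:
```python
import cv2
im=cv2.imread("pics/w1.png")[155:265,105:365]
cv2.imwrite("pics/w1c.png",cv2.resize(im,None,fx=3,fy=3,interpolation=cv2.INTER_CUBIC))
```

```text
(no output)
```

View pics/w1c.png

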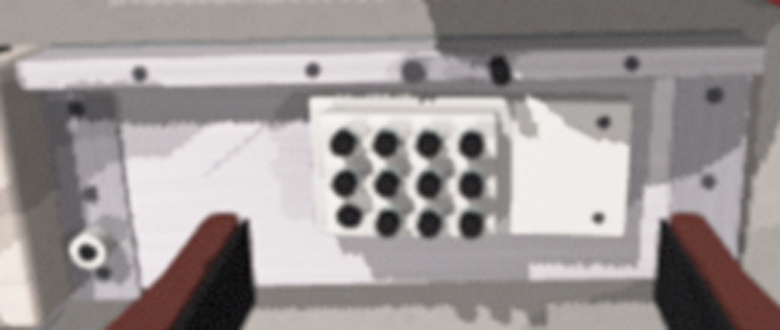

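Run:
```python
from h import *
d=np.load("pics/w1.npz");K,T=d["K"],d["T"]
def c(n,u,v,z): print(n,ray(K,T,(105+u/3,155+v/3),z)[:2].round(4))
c("rail inner top R",60,90,.046);c("rail inner top L",760,72,.046)
c("rail outer top R",20,52,.046);c("rail outer top L",760,38,.046)
c("strip R edge near",122,122,.024);c("strip R edge far",140,298,.024)
c("strip L edge near",657,82,.024);c("strip L edge far",656,275,.024)
c("plate far R",200,290,.024);c("plate far L",640,277,.024)
c("tray L near",630,102,.047);c("tray L far",625,236,.047)
c("tray R near",310,98,.044);c("tray R far",325,236,.044)
c("pivot",413,71,.05);c("knob top",502,72,.078);
```

```text
rail inner top R [ 0.4564 -0.1047]
rail inner top L [0.4471 0.26  ]
rail outer top R [ 0.4362 -0.1225]
rail outer top L [0.4293 0.258 ]
strip R edge near [ 0.4803 -0.0837]
strip R edge far [ 0.5894 -0.0858]
strip L edge near [0.4577 0.2125]
strip L edge far [0.5747 0.2202]
plate far R [ 0.5842 -0.0496]
plate far L [0.576  0.2109]
tray L near [0.4629 0.1932]
tray L far [0.5392 0.1952]
tray R near [0.4613 0.0253]
tray R far [0.5404 0.0296]
pivot [0.4455 0.08  ]
knob top [0.4397 0.1241]
```

```bash
python3 - <<'E'
from h import *
command_gripper(0.0)
movel([0.563,0.105,0.12],v=0.25)
movel([0.563,0.105,0.034],v=0.12,until_force=8)
print(get_time(),get_tcp_pos().round(4),get_ft_force().round(2))
r=movel([0.528,0.106,0.034],v=0.03,until_force=6)
print(r,get_time(),get_tcp_pos().round(4),get_ft_force().round(2))
snap("wrist","pics/w2.png");snap("side","pics/s2.png")
E
python3 - <<'E'
import cv2
a=cv2.imread("pics/w2.png");b=cv2.imread("pics/s2.png")[140:240,190:310]
cv2.imwrite("pics/s2c.png",cv2.resize(b,None,fx=5,fy=5,interpolation=cv2.INTER_CUBIC))
E
```

```text
6.4083 [0.5635 0.1051 0.0347] [ 0.19  0.62 -0.65]
True 7.3417 [0.5339 0.1061 0.0342] [ 2.1  -0.25  0.02]
```

View pics/w2.png

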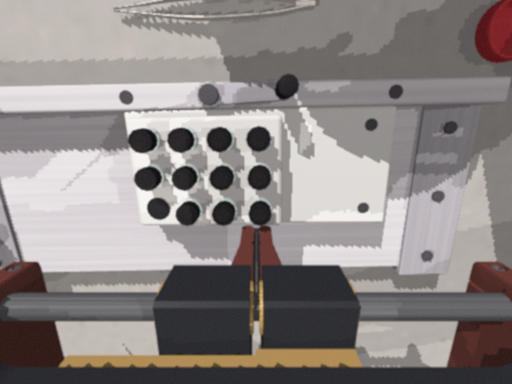

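View pics/s2c.png

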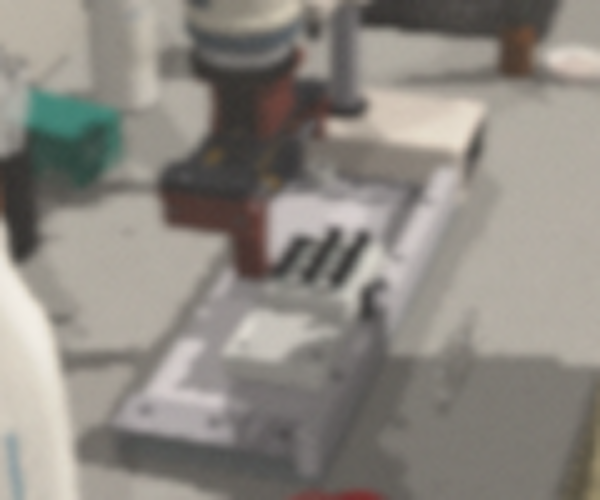

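Run:
```python
import cv2
im=cv2.imread("pics/w2.png")[70:230,110:460]
cv2.imwrite("pics/w2c.png",cv2.resize(im,None,fx=2.25,fy=2.25,interpolation=cv2.INTER_CUBIC))
```

```text
(no output)
```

View pics/w2c.png

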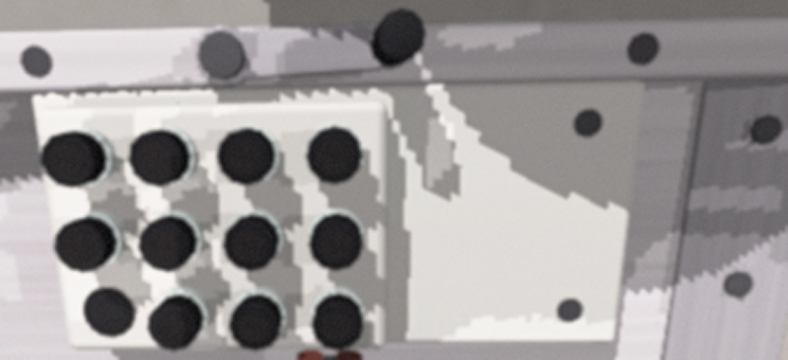

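Run:
```python
from h import *
p=get_tcp_pos()
movel([0.545,0.106,0.034],v=0.1)
movel([0.545,0.075,0.034],v=0.15)
r=movel([0.528,0.075,0.034],v=0.03,until_force=5)
print(r,get_time(),get_tcp_pos().round(4),get_ft_force().round(2))
movel([0.56,0.075,0.034],v=0.15)
movel([0.56,0.13,0.11],v=0.25)
movel([0.478,0.232,0.11],v=0.25)
movel([0.478,0.232,0.037],v=0.15,until_force=8)
print(get_time(),get_tcp_pos().round(4),get_ft_force().round(2))
snap("wrist","pics/w3.png")
```

```text
True 8.5083 [0.5339 0.0755 0.0342] [1.88 0.47 1.44]
10.6667 [0.4787 0.2316 0.0372] [-0.17  0.8   1.62]
```

View pics/w3.png

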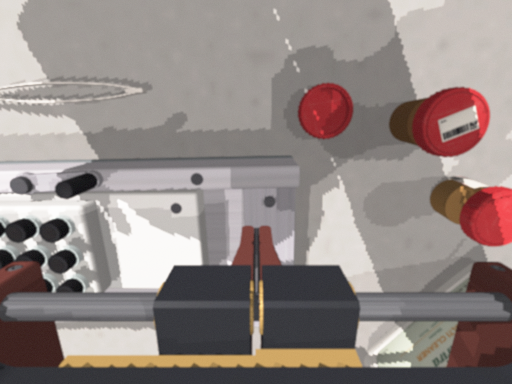

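Run:
```python
from h import *
p=get_tcp_pos()
r=movel([p[0],0.085,0.037],v=0.03,until_force=7)
print(r,get_time(),get_tcp_pos().round(4),get_ft_force().round(2))
snap("wrist","pics/w4.png");snap("side","pics/s4.png")
import cv2
b=cv2.imread("pics/s4.png")[140:240,190:310]
cv2.imwrite("pics/s4c.png",cv2.resize(b,None,fx=5,fy=5,interpolation=cv2.INTER_CUBIC))
```

```text
False 15.7667 [0.4789 0.085  0.037 ] [ 1.18  2.25 -0.28]
```

View pics/w4.png

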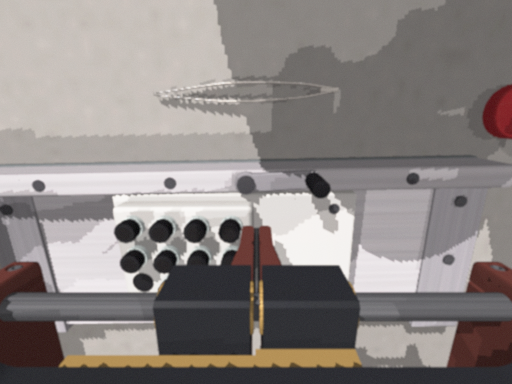

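View pics/s4c.png

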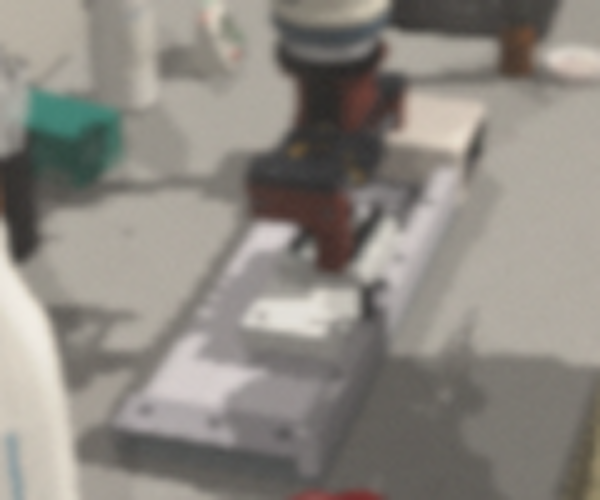

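Run:
```python
from h import *
d=np.load("pics/w4.npz");a=cv2.imread("pics/w4.png")
uv=proj(d["K"],d["T"],[.4789,.085,.037]);print(uv)
s=np.load("pics/s4.npz");b=cv2.imread("pics/s4.png")
A=cv2.resize(a[170:280,100:370],None,fx=2.9,fy=2.9,interpolation=cv2.INTER_CUBIC)
cv2.imwrite("pics/w4c.png",A)
B=cv2.resize(b[150:230,210:310],None,fx=7,fy=7,interpolation=cv2.INTER_CUBIC)
for z,c in((.037,(0,0,255)),(.057,(0,255,0))):
    u=proj(s["K"],s["T"],[.4789,.085,z]);print(u);cv2.circle(B,tuple(((u-[210,150])*7).astype(int)),4,c,-1)
cv2.imwrite("pics/s4d.png",B)
```

```text
[254.61340879 224.07657388]
[255.66570316 199.70533264]
[255.59456641 195.09519863]
```

View pics/w4c.png

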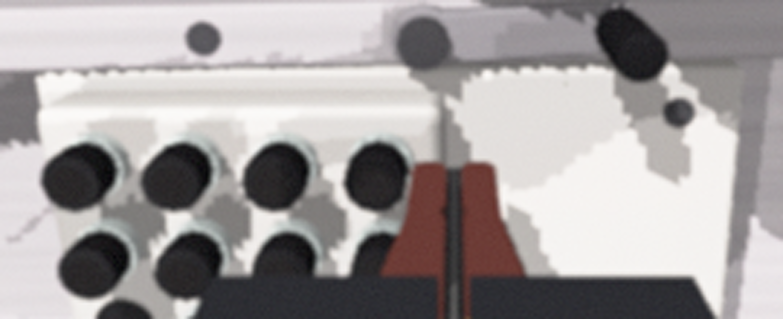

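View pics/s4d.png

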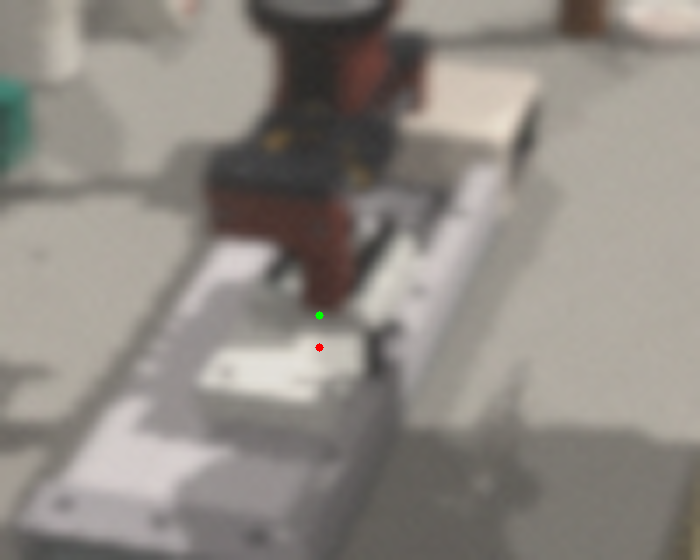

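Run:
```python
from h import *
p=get_tcp_pos()
movel([p[0],p[1]+.003,p[2]],v=0.05)
r=movel([p[0],p[1]+.003,p[2]-.006],v=0.02,until_force=3)
q=get_tcp_pos();print(r,q.round(4),get_ft_force().round(2))
if r: movel([q[0],q[1],q[2]+.002],v=.05)
q=get_tcp_pos()
r=movel([q[0]-.001,0.012,q[2]],v=0.03,until_force=6)
print(r,get_time(),get_tcp_pos().round(4),get_ft_force().round(2))
snap("wrist","pics/w5.png");snap("side","pics/s5.png")
import cv2
b=cv2.imread("pics/s5.png")[140:240,190:310]
cv2.imwrite("pics/s5c.png",cv2.resize(b,None,fx=5,fy=5,interpolation=cv2.INTER_CUBIC))
```

```text
True [0.4787 0.0882 0.0364] [-1.87 -0.67 10.69]
True 18.4583 [0.4775 0.0244 0.0382] [0.3  4.84 2.42]
```

View pics/w5.png

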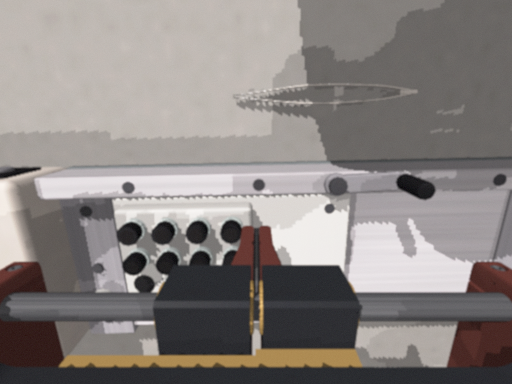

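View pics/s5c.png

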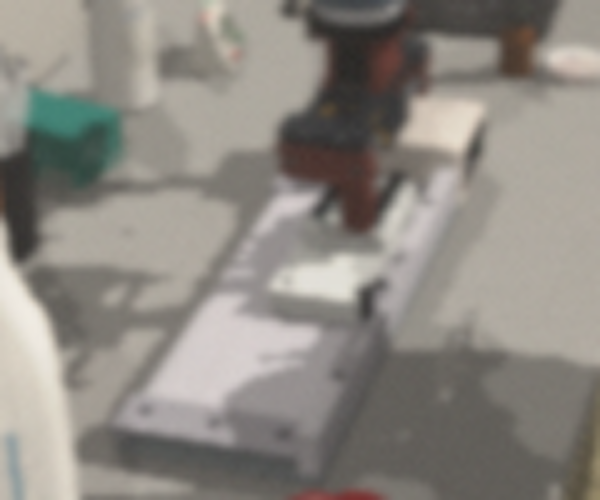

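Run:
```python
from h import *
p=get_tcp_pos()
movel([p[0],p[1]+.004,p[2]],v=0.05)
movel([.478,.06,.12],v=0.2)
snap("wrist","pics/w6.png")
movel([.478,.19,.10],v=0.25)
snap("wrist","pics/w7.png");print(get_time())
for n in "67":
    a=cv2.imread(f"pics/w{n}.png")
    cv2.imwrite(f"pics/w{n}c.png",cv2.resize(a[130:290,(60 if n=='7' else 130):(320 if n=='7' else 390)],None,fx=3,fy=3,interpolation=cv2.INTER_CUBIC))
```

```text
20.175
```

View pics/w6.png

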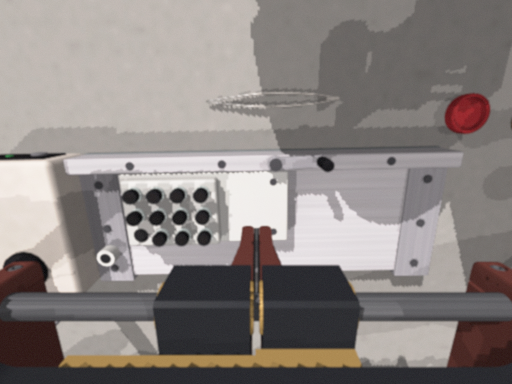

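View pics/w7.png

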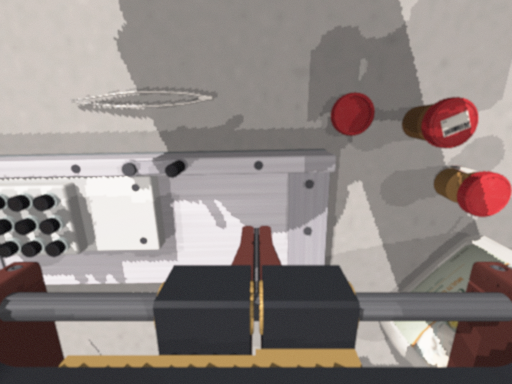

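View pics/w6c.png

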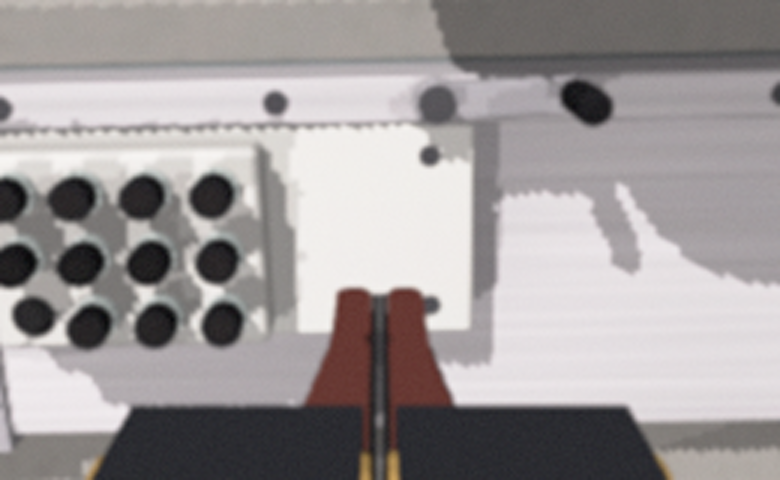

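View pics/w7c.png

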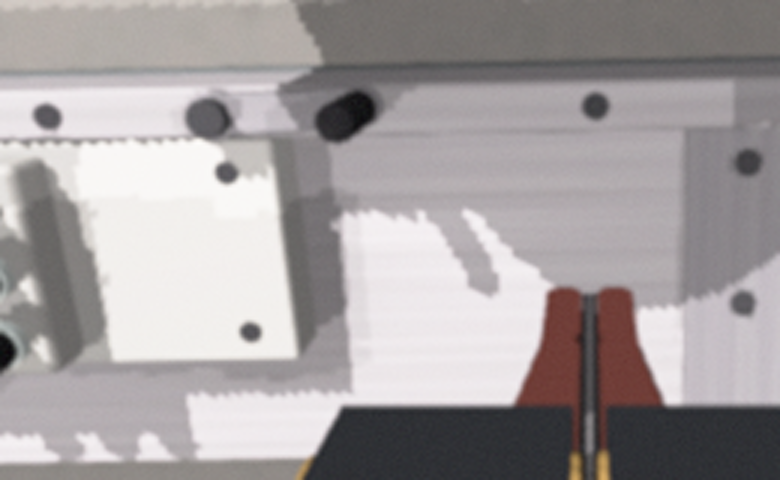

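```bash
cat > tri.py <<'E'
import numpy as np
from h import ray
def tri(d1,p1,d2,p2):
    A=np.zeros((3,3));b=np.zeros(3)
    for d,p in((d1,p1),(d2,p2)):
        o=d["T"][:3,3];v=ray(d["K"],d["T"],p,0)-o;v/=np.linalg.norm(v);P=np.eye(3)-np.outer(v,v);A+=P;b+=P@o
    return np.linalg.solve(A,b)
E
python3 - <<'E'
from tri import *
a=np.load("pics/w6.npz");b=np.load("pics/w7.npz")
for n,p,q in [("Lfar corner",(470,330),(300,357)),("Lnear corner",(472,127),(272,138)),("screw far",(431,305),(250,332)),("screw near",(429,156),(227,173)),("blk far top corner",(268,345),(60,372)),
 ("pivot",(437,104),(208,118)),("rail screw",(275,103),(47,117)),("vial top far",(222,323),(3,349))]:
    print(n,tri(a,(130+p[0]/3,130+p[1]/3),b,(60+q[0]/3,130+q[1]/3)).round(4))
# tray right end and strip in w6
for n,u,v,z in [("tray R near",122,178,.044),("strip edge far",133,278,.027)]: print(n,ray(a["K"],a["T"],(u,v),z).round(4))
E
```

```text
Lfar corner [0.5277 0.0939 0.0423]
Lnear corner [0.4536 0.0923 0.041 ]
screw far [0.5169 0.0796 0.045 ]
screw near [0.4636 0.078  0.0432]
blk far top corner [0.5255 0.0236 0.0575]
pivot [0.4442 0.0795 0.0541]
rail screw [0.4453 0.0275 0.0463]
vial top far [0.5164 0.0088 0.0595]
tray R near [ 0.4593 -0.0725  0.044 ]
strip edge far [ 0.5847 -0.0852  0.027 ]
```

Run:
```python
import cv2
a=cv2.imread("pics/w6.png")
cv2.imwrite("pics/w6d.png",cv2.resize(a[145:285,60:240],None,fx=4.2,fy=4.2,interpolation=cv2.INTER_CUBIC))
```

```text
(no output)
```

View pics/w6d.png

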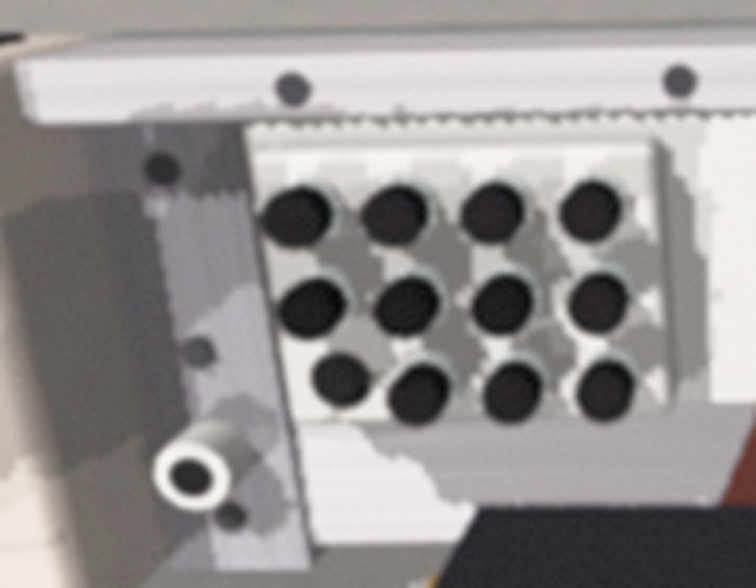

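Run:
```python
from h import *
P=np.array([.4445,.0797]);psi=.0255
ey=np.array([-np.sin(psi),np.cos(psi)]);ex=np.array([np.cos(psi),np.sin(psi)])
def pt(th,off,r=.044):
    u=np.cos(th)*ey+np.sin(th)*ex; t=-np.sin(th)*ey+np.cos(th)*ex
    return P+r*u-off*t
s=pt(-.08,.029)
movel([.43,.17,.125],v=.25)
movel([s[0],s[1],.11],v=.25)
r=movel([s[0],s[1],.047],v=.15,until_force=8)
print(r,get_time(),get_tcp_pos().round(4),get_ft_force().round(2))
if not r:
    for th in [-.08,.2,.45,.7,.95,1.2,1.4,1.55]:
        x=pt(th,.0155)
        r=movel([x[0],x[1],.047],v=.06,until_force=8)
        print(th,r,round(get_time(),2),get_tcp_pos().round(4),get_ft_force().round(2))
        if r: break
snap("wrist","pics/w8.png");snap("side","pics/s8.png")
b=cv2.imread("pics/s8.png")[140:240,190:310]
cv2.imwrite("pics/s8c.png",cv2.resize(b,None,fx=5,fy=5,interpolation=cv2.INTER_CUBIC))
```

```text
False 21.4917 [0.4118 0.1209 0.0472] [ 0.42 -0.18  0.01]
-0.08 False 21.87 [0.4255 0.122  0.0475] [ 0.19 -0.06  0.52]
0.2 False 22.23 [0.4376 0.1259 0.047 ] [-0.37 -0.48  0.5 ]
0.45 False 22.57 [0.4493 0.1263 0.047 ] [ 0.38 -0.39  0.76]
0.7 False 22.92 [0.4608 0.1238 0.0471] [0.38 0.18 0.64]
0.95 False 23.26 [0.4709 0.1184 0.0471] [-0.58 -0.48  0.18]
1.2 False 23.6 [0.4795 0.1107 0.047 ] [ 0.46  0.41 -0.02]
1.4 False 23.91 [0.4849 0.1032 0.047 ] [ 0.4  -0.53  0.61]
1.55 False 24.18 [0.4879 0.0969 0.047 ] [-0.31  0.24  1.05]
```

View pics/w8.png

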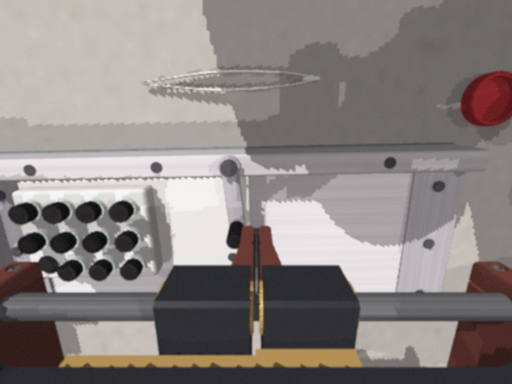

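View pics/s8c.png

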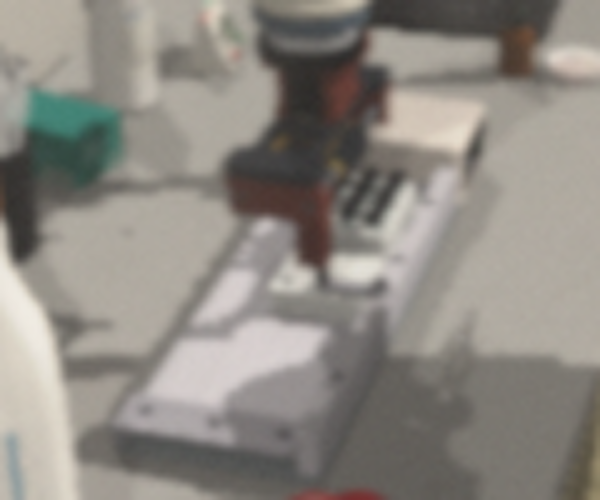

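Run:
```python
from h import *
p=get_tcp_pos()
r=movel([p[0],p[1]-.004,.047],v=.02,until_force=4)
print(r,get_tcp_pos().round(4),get_ft_force().round(2))
movel([p[0],p[1]+.015,.047],v=.08)
movel([p[0],p[1]+.03,.12],v=.2)
snap("wrist","pics/w9.png")
movel([.44,.05,.16],v=.25)
snap("wrist","pics/w10.png");snap("side","pics/s10.png");snap("top","pics/t10.png");print(get_time())
for n,(v0,v1,u0,u1) in {"w9":(130,290,90,350),"w10":(130,290,130,390)}.items():
    b=cv2.imread(f"pics/{n}.png")[v0:v1,u0:u1]
    cv2.imwrite(f"pics/{n}c.png",cv2.resize(b,None,fx=3,fy=3,interpolation=cv2.INTER_CUBIC))
b=cv2.imread("pics/s10.png")[140:240,190:310]
cv2.imwrite("pics/s10c.png",cv2.resize(b,None,fx=5,fy=5,interpolation=cv2.INTER_CUBIC))
```

```text
False [0.4879 0.093  0.0471] [-0.98  0.58 -0.54]
26.3
```

View pics/w9c.png

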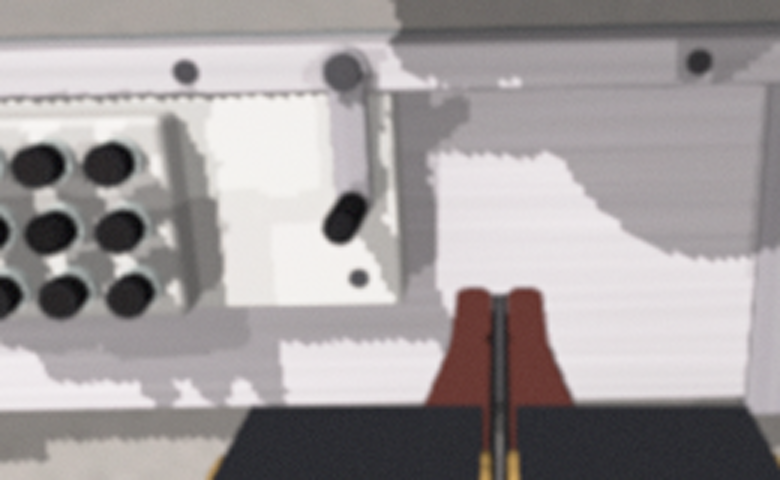

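View pics/w10c.png

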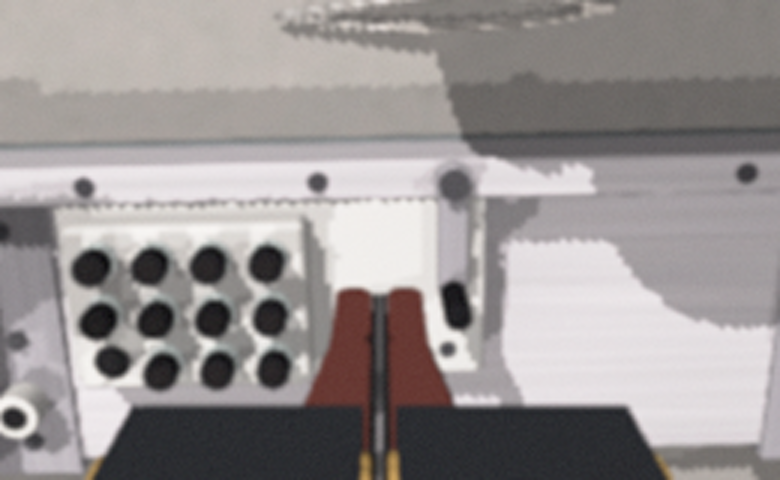

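View pics/s10c.png

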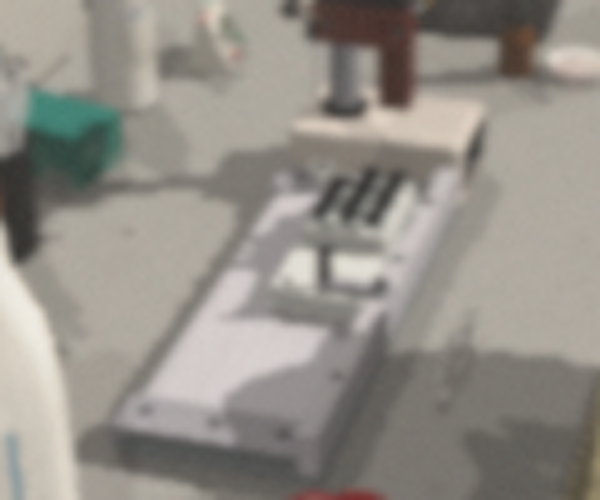

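View pics/t10.png

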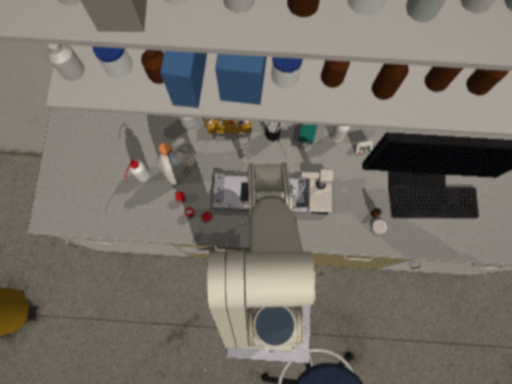

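Run:
```python
from tri import *
a=np.load("pics/w9.npz");b=np.load("pics/w10.npz")
for n,p,q in [("screw far",(359,278),(447,349)),("Lfar corner",(398,303),(478,371)),("pivot",(343,72),(455,185)),("rail screw",(185,72),(317,183)),("knob top",(340,232),(460,318)),("blk/vial",(131,295),(273,369))]:
    print(n,tri(a,(90+p[0]/3,130+p[1]/3),b,(130+q[0]/3,130+q[1]/3)).round(4))
```

```text
screw far [0.5172 0.0795 0.0445]
Lfar corner [0.5269 0.0927 0.0447]
pivot [0.444  0.0799 0.0555]
rail screw [0.4452 0.0278 0.0474]
knob top [0.4885 0.0807 0.0774]
blk/vial [0.5132 0.0109 0.0685]
```

Run:
```python
from h import *
wait(0.3);print(get_ft_force().round(2),get_qvel().round(3));job_done();print(get_time())
```

```text
[ 0.03 -0.11  0.37] [-0.003 -0.007  0.004 -0.    -0.001 -0.002]
the job is handed in; nothing more can be done
the job is handed in; nothing more can be done
```

The tray is docked and the hold-down arm stands square across its left end. I handed the job in just after 26.6 s, with the robot touching nothing.

**What I did:** I pushed the tray flat against the rail with the shut fingers. I then slid it along the rail towards the tower until the pushing force rose by 6 N and it stopped. Last, I swung the hold-down across by its knob, and nothing blocked it.

**Last checks:**
- **Tray flat:** the foot's top at the left end measures 44–45 mm high, against 44 mm expected if flat and about 51 mm if still riding on the pin. It had not moved since docking.
- **Right end:** it stopped roughly 10 mm short of the clamp strip, so the pin stopped the tray, not the strip.
- **Hold-down:** the knob lies 44 mm straight in from the pivot, so the joint is at about 1.57 rad.

**What did not go to plan:**
- **Fingertip height:** the shut fingertips sit about 13–20 mm higher than the reported tool point. Both pushes therefore appear to have landed on the tray's block rather than its foot.
- **Press on the foot:** while lowering the fingers I touched the foot's top with about 11 N, well under the 40 N limit, and lifted off again.
- **Bystanders:** I did not measure them, but the pictures show none out of place and the arm kept clear of them.

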